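# Slide a bearing cover home in the locating corner

## Task

Set the red bearing cover in the locating corner by pushing it along the bench: first push it away from you until its long side lies flat against the dark fence, while it is still well away from the yellow stop, and then slide it along the fence until its end touches the yellow stop, so that it finishes flat against both. Only push it with the fingers and never lift or tip it off the bench; leave the other things where they stand, and finish with the hand clear of the cover.

Things in the scene. Friction and masses are not known exactly. Their poses are not given: they have to be found in the camera images.
- cover: Workpiece, loose, lying flat: red bearing cover, a flange 60 mm (its x) by 90 mm (its y), 18 mm high, with a round silver boss (46 mm across) on its top, 27 mm high over all. 0.3 to 0.65 kg; slides under a push of 2 to 8 N. Origin at the centre of its underside; x along its short side, y along its long side, z up. Both ends of its length are alike.
- locating_jig: Fixed corner: dark steel fence 360 x 18 mm, 22 mm high, white marks; at its right end, square to it, a yellow stop reaching 77 mm out, 22 mm thick and high. Origin on the bench in the inner corner: fence's near face is x = 0, stop's face is y = 0. y runs along the fence, away from the stop; x through the fence, away from the robot. The cover's origin when home: x -0.030, y +0.045 in this frame.
- glue: Bystander, loose: red squeeze bottle with a pointed light cap, 40 x 40 x 128 mm, standing; origin at the centre of its underside.
- bearing: Bystander, loose: steel ball bearing, 62 mm across, 16 mm high, lying flat; origin at the centre of its underside.
- coupling: Bystander, loose: steel hydraulic coupling, 34 x 34 x 47 mm, standing; origin at the centre of its underside.
- fitting: Bystander, loose: small brass pipe fitting, 20 x 23 x 36 mm, standing; origin at the centre of its underside.
- bolt: Bystander, loose: steel hex bolt standing on its head, 26 x 29 x 70 mm; origin at the centre of its underside.
- nut: Bystander, loose: large steel hex nut, 30 x 34 x 18 mm, lying flat; origin at the centre of its underside.
There are look-alikes about, which are no part of the job. What is shaped like the cover but blue is not meant.

How it is judged:
On the way:
1. the cover's long side lies flat against the fence (within about 4 mm and 0.08 rad), its near end still at least 30 mm from the yellow stop (x of cover in the frame of locating_jig between -0.034 and -0.026 m and y of cover in the frame of locating_jig between 0.075 and 0.36 m and angle between the x axis of cover and the x axis of locating_jig, either way round below 0.08 rad and height (world z) of cover below 0.004 m), for 0.2 s.
At the end, for the whole second after the job is handed in: The cover rests flat on the bench in the corner, long side within 4 mm of the fence and end within 4 mm of the yellow stop, square to within 0.08 rad, at rest (x of cover in the frame of locating_jig between -0.034 and -0.026 m and y of cover in the frame of locating_jig between 0.041 and 0.049 m and angle between the x axis of cover and the x axis of locating_jig, either way round below 0.08 rad and height (world z) of cover below 0.004 m and linear speed of cover below 0.01 m/s); the robot touches nothing.
It fails at once if the cover is lifted or tipped off the bench (its underside more than 6 mm up, or tilted by more than 0.12 rad) (height (world z) of cover above 0.006 m or angle between cover's own z axis and vertical above 0.12 rad).
It fails at once if one of the other loose things is moved by more than 12 mm or knocked over (distance of any of glue, bearing, coupling, fitting, bolt, nut from where it was at the start of the episode above 0.012 m or angle between any of glue, bearing, coupling, fitting, bolt, nut's own z axis and vertical above 0.4 rad).
It also fails if it takes over 54 s, if anything falls off the work surface, if the arm or the gripper's body presses on something with over 40 N, if the wrist force passes 120 N, or if a joint passes its speed limit or range.

## Robot

A 7-joint arm with a two-finger parallel gripper is mounted at the origin on a cart in front of the work surface, level with it; the furniture and walls round the work are solid. World frame = base frame: x ahead of the robot, y to its left, z up, the work surface at z = 0. Lengths are in m, angles in rad, forces in N, time in s.
With the tool pointing down it reaches from about 0.425 to 0.925 m from the base axis. Payload 6.8 kg.
Tool frame: the origin (TCP) lies on the front face of the gripper's body, between the roots of the fingers; the fingertips stand 73 mm ahead of it and the grasp point (between the pads) lies 54 mm ahead of it; z points along the fingers, y is the direction in which the jaws open and shut (so a half turn about z gives the same grasp; the last joint's range is limited). The gripper opens to 85 mm and grips with 20 to 120 N. Pads are 22 mm wide; open, the fingers measure 114 mm over their backs; the gripper's body (76 mm by 85 mm) begins 54 mm behind the grasp point. The pads swing forward as they close: fully open they stand 13 mm farther back than shut.
Start: joints at [-1.43, 0.477, 0.022, 1.555, -0.011, 1.109, -0.083], TCP at [0.166, 0.654, 0.304] pointing down, gripper open.
Joint ranges: [-2.96, 2.96], [-0.34, 2.1], [-1.41, 1.46], [0.24, 2.44], [-1.37, 4.51], [0.17, 1.92], [-2.96, 2.96]. Speed limits (rad/s): [2.39, 2.39, 3.14, 3.14, 3.14, 3.14, 3.14].

## Interface

Orientations are given as a rotation vector (axis times angle).
In Python, from bench import * gives the robot as it stands.
- The arm moves only by the tool jog_arm, never from a script. Its argument "plan" is a list of rows, each a list of 2 entries, a list of its own where there are three numbers: the shift along the world's x, y, z in cm, then the turn about the world's z in rad. In form: [[[tx, ty, tz], twist], ...]. A call has 1 to 12 rows; each row shifts and turns the commanded pose from where the row before left it; what a row does not reach is not made up. A row lasts 1/10 s, in which the tool goes at most 50 mm and 8.59 degrees, less where a joint would pass 70% of its speed; a pose out of reach is approached as far as the arm can. A call is refused whole if a number of a shift passes 5 or a number of a turn 0.15, either way. A call with a gripper value outside its range is refused whole. "hand" is the finger opening in cm, from 0 to 8.54, set as the call begins (left out, the last holds). The fingers move at their own pace and stop on an object; "grip_force" is the grip in N (left out, the last holds). Time passes only in rows, so rows that do not move let the fingers close. It gives the time, the measured TCP pose, the force and the opening at its end, in the units of the state.
- get_obs(): the state, without advancing time (a new reading comes with each control period).
- grab_frame(name): name is "side" or "top"; returns the picture (400x640x3 uint8, red, green, blue); there is no depth.
- get_calibration(name): a dict with "intrinsics" (3x3 intrinsics, pixels), "k1" (the pictures are not rectified: a ray, as slopes to the right and down, at radius r is drawn at 1 + k1 r^2 times it, then the intrinsics apply), "xyz" and "orientation" of the camera in the world. Camera axes: x right, y down, z forward; pixel columns grow to the right and rows downward; lengths in m; the calibration is good to about 2 mm. A picture is of the moment at which its call begins. get_calibration takes no time and is no camera call.
- hand_in(): hands the job in, once; it reports no verdict.
The state is a dict: "clock": time; "joints": joint angles; "qvel": joint speeds; "tau": joint torques, N m; "tcp_pos": TCP position; "orientation": TCP orientation; "contact_force": force on the tool from outside, world axes, zero at the start; "moment": the same for the moment, N m; "grip_width": finger opening in m.
Only numpy, scipy, OpenCV 4.12 (cv2) and the standard library are available. Lean on these libraries where they do the work, as an engineer would, in place of code of your own. Each camera call takes 0.05 s, during which the arm holds its last target. There are 200 camera calls.

## Working session

There is one attempt and no reset: what is moved stays moved. The work goes in short steps, Python scripts to look and compute and a tool call to move; the robot and the scene stay as the last step left them, time stands still between calls to the robot, and variables do not carry over. Pictures are saved under pics/ and viewed, about 8 in all and at most 12, crops included, and the job is handed in when it is done.

Besides the shell and the picture viewer there is one more tool, called by a JSON object that holds its "fn" and its "kwargs", one argument or row to a line. jog_arm: Moves the arm, as the interface text tells. Its arguments: {"type":"object","properties":{"plan":{"type":"array","items":{"type":"array"}},"hand":{"type":"number"},"grip_force":{"type":"number"}},"required":["plan"]}

```bash
mkdir -p pics
cat > h.py <<'E'
from bench import *
import numpy as np, cv2
from scipy.spatial.transform import Rotation as R
def cal(n):
    c=get_calibration(n); o=np.array(c["orientation"],float)
    Rm=o if o.shape==(3,3) else R.from_rotvec(o).as_matrix()
    return np.array(c["intrinsics"]),float(c["k1"]),np.array(c["xyz"]),Rm
def ray(n,uv,z=0.):
    K,k,t,Rm=cal(n)
    uv=np.atleast_2d(np.array(uv,float)).reshape(-1,1,2)
    p=cv2.undistortPoints(uv,K,np.array([k,0,0,0,0.]))[:,0]
    d=np.c_[p,np.ones(len(p))]@Rm.T
    return (t+d*((z-t[2])/d[:,2])[:,None])[:,:2]
def proj(n,P):
    K,k,t,Rm=cal(n)
    return cv2.projectPoints(np.atleast_2d(P).astype(float),R.from_matrix(Rm.T).as_rotvec(),-Rm.T@t,K,np.array([k,0,0,0,0.]))[0][:,0]
def save(n,f):
    im=grab_frame(n); cv2.imwrite(f"pics/{f}.png",im[:,:,::-1]); return im
E
python3 - <<'E'
from h import *
for n in("top","side"): save(n,n+"0"); print(get_calibration(n))
print(get_obs())
E
```

```text
{'intrinsics': array([[443.4427588 ,   0.        , 318.87706281],
       [  0.        , 443.4427588 , 202.83772897],
       [  0.        ,   0.        ,   1.        ]]), 'k1': -0.11491164773947973, 'xyz': array([0.33158567, 0.08821374, 0.97675683]), 'orientation': array([-2.12911011,  2.15812486, -0.23239142])}
{'intrinsics': array([[383.41754266,   0.        , 325.13749448],
       [  0.        , 383.41754266, 198.59990784],
       [  0.        ,   0.        ,   1.        ]]), 'k1': -0.005795792428794903, 'xyz': array([ 0.30678598, -0.59678708,  0.56384932]), 'orientation': array([-2.19817035,  0.29330444, -0.13218676])}
{'clock': 0.1, 'joints': array([-1.4301104 ,  0.47774485,  0.02233424,  1.55630655, -0.01149838,
        1.10929406, -0.08311906]), 'qvel': array([ 0.00107566, -0.00089035, -0.00210889, -0.00235453,  0.00168656,
        0.00072971,  0.00131121]), 'tau': array([ 3.50671173e-03, -5.97754920e+01,  1.61330681e+00, -2.81955993e+01,
        1.28229044e-02,  5.04378535e-03,  2.94749356e-06]), 'tcp_pos': array([0.16610261, 0.65383857, 0.30302373]), 'orientation': array([-3.89759156e-01, -3.11723361e+00,  2.54850857e-03]), 'contact_force': array([ 0.05534018, -0.97946385, -0.18696236]), 'moment': array([0.00617487, 0.05797018, 0.04077161]), 'grip_width': 0.08557884581227823}
```

View pics/top0.png

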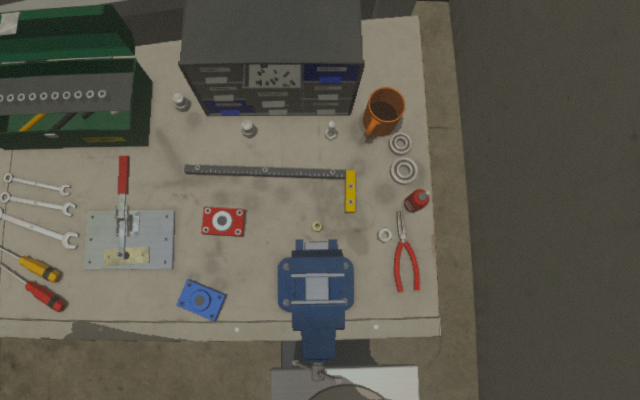

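View pics/side0.png

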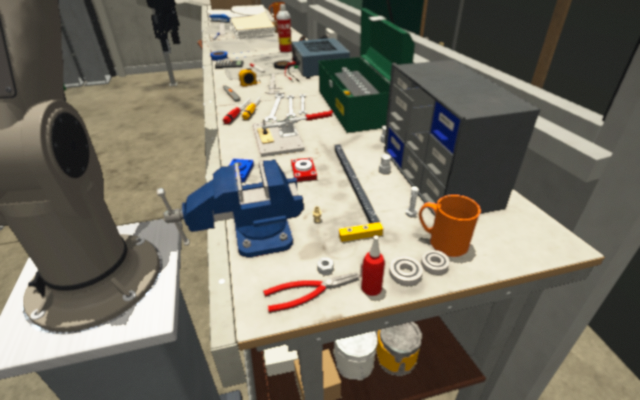

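The top view shows the fence from (186,170) to (345,175) and the yellow stop at (350,191). Things that could be taken for the cover are:
- The red flange with the silver boss at (223,221). This one fits the description.
- The blue look-alike at (201,299), which is not meant.
- The red glue bottle at (417,201).

The brass fitting at (317,226) and the vise at (316,285) are the nearby obstacles.

```bash
cat >> h.py <<'E'
def measure(im):
    hsv=cv2.cvtColor(im,cv2.COLOR_RGB2HSV)
    def big(m,roi):
        k=np.zeros(m.shape,np.uint8);x0,y0,x1,y1=roi;k[y0:y1,x0:x1]=m[y0:y1,x0:x1]
        cs,_=cv2.findContours(k,0,1); return max(cs,key=cv2.contourArea)
    red=((hsv[...,0]<8)|(hsv[...,0]>172))&(hsv[...,1]>140)&(hsv[...,2]>60)
    yel=(abs(hsv[...,0].astype(int)-25)<6)&(hsv[...,1]>150)&(hsv[...,2]>100)
    c=big(red.astype(np.uint8)*255,(180,150,380,270)); y=big(yel.astype(np.uint8)*255,(330,160,370,220))
    out={}
    for nm,q,z in(("cover",c,.018),("stop",y,.022)):
        w=ray("top",q[:,0].astype(float),z); r=cv2.minAreaRect((w*1000).astype(np.float32))
        out[nm]=(r,cv2.boxPoints(r))
    # fence near edge: dark/light boundary below columns 195..335
    g=cv2.GaussianBlur(cv2.cvtColor(im,cv2.COLOR_RGB2GRAY),(3,3),0).astype(int)
    pts=[]
    for u in range(195,338,3):
        r0=int(170+(u-190)*5/150); col=g[r0+2:r0+16,u]; d=np.diff(col); i=d.argmax()
        if d[i]>15: pts.append((u,r0+2+i+.5))
    out["fence"]=ray("top",pts,.022)*1000
    return out
def report(im):
    o=measure(im); f=o["fence"]
    vx,vy,x0,y0=cv2.fitLine(f.astype(np.float32),cv2.DIST_HUBER,0,.01,.01).ravel()
    if vy<0: vx,vy=-vx,-vy
    e=np.array([vx,vy]); n=np.array([vy,-vx]) # e: jig +y, n: jig +x
    p0=np.array([x0,y0]); res=(f-p0)@n
    s=o["stop"][1]; c=o["cover"][1]
    sy=np.sort((s-p0)@e)[-2:].mean()
    O=p0+e*sy; cc=np.array(o["cover"][0][0])
    print("jig origin",O.round(1),"yaw",np.arctan2(n[1],n[0]).round(4),"fence n",len(f),"res",np.abs(res).mean().round(2))
    print("stop rect",o["stop"][0],"\ncover rect",o["cover"][0])
    print("corners world",c.round(1).tolist(),"in jig",np.c_[(c-O)@n,(c-O)@e].round(1).tolist(),"centre jig",(cc-O)@n,(cc-O)@e)
    return O,n,e
E
python3 - <<'E'
from h import *
im=cv2.imread("pics/top0.png")[:,:,::-1].copy()
report(im)
cv2.imwrite("pics/crop0.png",cv2.resize(im[150:270,170:380][:,:,::-1],None,fx=3.6,fy=3.6,interpolation=cv2.INTER_CUBIC))
print("fitting",ray("top",[317,226],.018),"vise",ray("top",[[278,262],[296,240],[338,240],[278,310],[354,262],[354,310]],.1))
print("bolt, knobs", ray("top",[[331,130],[248,130]],.03), "cabinet",ray("top",[[200,115],[352,115]],.0))
K,k,t,Rm=cal("top");print(t,Rm.round(3))
E
```

```text
jig origin [557.7  -7.6] yaw -0.0426 fence n 48 res 0.57
stop rect ((531.2157592773438, -17.505258560180664), (22.114093780517578, 94.9892349243164), 88.17411804199219) 
cover rect ((467.19921875, 261.77032470703125), (88.2067642211914, 58.17457962036133), 85.89823913574219)
corners world [[435.0, 219.89999389648438], [493.1000061035156, 215.6999969482422], [499.3999938964844, 303.70001220703125], [441.29998779296875, 307.79998779296875]] in jig [[-132.1999969482422, 222.0], [-74.0999984741211, 220.3000030517578], [-71.5, 308.5], [-129.6999969482422, 310.20001220703125]] centre jig -101.87105605943702 265.24044617163327
fitting [[0.45430846 0.05654459]] vise [[ 0.37348909  0.13697665]
 [ 0.416387    0.10128247]
 [ 0.41528483  0.01798671]
 [ 0.28080279  0.13737231]
 [ 0.37126603 -0.01266305]
 [ 0.27808687 -0.01010387]]
bolt, knobs [[0.66949365 0.02200583]
 [0.67076338 0.20808717]] cabinet [[ 0.71989295  0.32487358]
 [ 0.71717639 -0.03024209]]
[0.33158567 0.08821374 0.97675683] [[-0.017 -0.984  0.178]
 [-0.999  0.01  -0.038]
 [ 0.035 -0.179 -0.983]]
```

View pics/crop0.png

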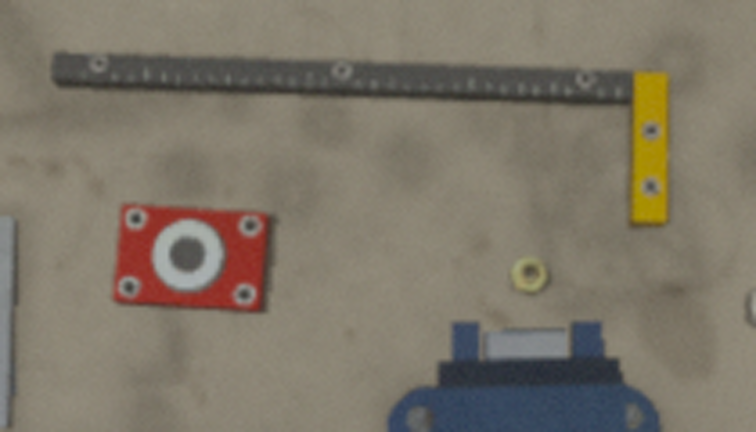

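The crop confirms the red flange with the silver boss as the cover. It is at about (0.467, 0.262) m and 0.03 rad off square. Fence yaw is about -0.04 and the corner is at about (0.560, -0.007). I'll push it against the fence with two fingers 5 cm apart, then push its end the same way.

{"fn": "jog_arm", "kwargs": {
  "plan": [
    [[2.03, -3.25, 0], 0.0175],
    [[2.03, -3.25, 0], 0.0175],
    [[2.03, -3.25, 0], 0.0175],
    [[2.03, -3.25, 0], 0.0175],
    [[2.03, -3.25, 0], 0.0175],
    [[2.03, -3.25, 0], 0.0175],
    [[2.03, -3.25, 0], 0.0175],
    [[2.03, -3.25, 0], 0.0175],
    [[2.03, -3.25, 0], 0.0175],
    [[2.03, -3.25, 0], 0.0175],
    [[2.03, -3.25, 0], 0.0175],
    [[2.03, -3.25, 0], 0.0175]
  ],
  "hand": 5,
  "grip_force": 20
}}

```text
clock: 1.3
tcp_pos: [0.4102, 0.2626, 0.3038]
orientation: [-0.06, -3.141, 0.0]
contact_force: [0.2, 0.4, 0.2]
grip_width: 0.0501
```

{"fn": "jog_arm", "kwargs": {
  "plan": [
    [[0, 0, -3], 0],
    [[0, 0, -3], 0],
    [[0, 0, -3], 0],
    [[0, 0, -3], 0],
    [[0, 0, -3], 0],
    [[0, 0, 0], 0],
    [[0, 0, 0], 0]
  ]
}}

```text
clock: 2.0
tcp_pos: [0.4097, 0.2641, 0.154]
orientation: [-0.061, -3.14, 0.001]
contact_force: [0.1, 0.7, -0.4]
grip_width: 0.0498
```

Run:
```python
from h import *
t=save("top","t1"); s=save("side","s1")
a=cv2.resize(t[130:310,150:390],(720,540)); cv2.imwrite("pics/t1c.png",a[:,:,::-1])
b=cv2.resize(s[60:260,180:440],(780,600)); cv2.imwrite("pics/s1c.png",b[:,:,::-1])
```

```text
(no output)
```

View pics/s1c.png

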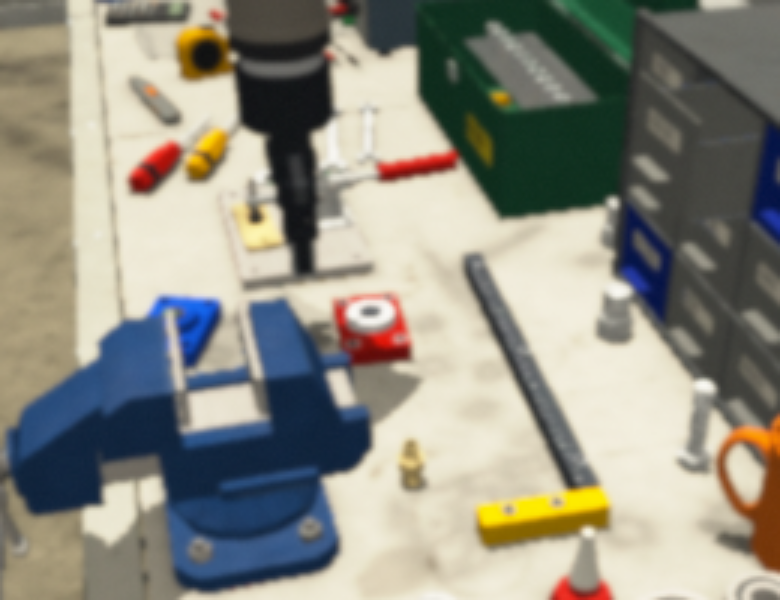

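The crop shows the hand on the robot side of the cover (370,325 in the crop), lined up with it. The path to the fence is free. Next I go down.

{"fn": "jog_arm", "kwargs": {
  "plan": [
    [[-0.25, 0, -2], 0],
    [[-0.25, 0, -2], 0],
    [[0, 0, -2], 0],
    [[0, 0, -1], 0],
    [[0, 0, -0.5], 0],
    [[0, 0, 0], 0],
    [[0, 0, 0], 0]
  ]
}}

```text
clock: 2.8
tcp_pos: [0.4054, 0.2646, 0.0797]
orientation: [0.061, 3.14, 0.002]
contact_force: [0.3, -0.4, -0.0]
grip_width: 0.0497
```

{"fn": "jog_arm", "kwargs": {
  "plan": [
    [[0.5, -0.02, 0], 0],
    [[0.5, -0.02, 0], 0],
    [[0.5, -0.02, 0], 0],
    [[0.5, -0.02, 0], 0],
    [[0.5, -0.02, 0], 0],
    [[0.5, -0.02, 0], 0],
    [[0.5, -0.02, 0], 0],
    [[0.5, -0.02, 0], 0]
  ]
}}

```text
clock: 3.6
tcp_pos: [0.445, 0.2626, 0.0787]
orientation: [-0.061, -3.141, 0.0]
contact_force: [-2.5, -0.7, -0.9]
grip_width: 0.0499
```

{"fn": "jog_arm", "kwargs": {
  "plan": [
    [[0.45, -0.02, 0], 0],
    [[0.45, -0.02, 0], 0],
    [[0.45, -0.02, 0], 0],
    [[0.45, -0.02, 0], 0],
    [[0.45, -0.02, 0], 0],
    [[0.45, -0.02, 0], 0],
    [[0.45, -0.02, 0], 0],
    [[0.45, -0.02, 0], 0],
    [[0.45, -0.02, 0], 0],
    [[0.3, -0.01, 0], 0],
    [[0.2, -0.01, 0], 0]
  ]
}}

```text
clock: 4.7
tcp_pos: [0.4906, 0.2606, 0.0789]
orientation: [-0.061, -3.141, -0.0]
contact_force: [-2.7, -0.1, 0.4]
grip_width: 0.0496
```

Run:
```python
from h import *
t=save("top","t2")
a=cv2.resize(t[130:310,150:390],(720,540)); cv2.imwrite("pics/t2c.png",a[:,:,::-1])
```

```text
(no output)
```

View pics/t2c.png

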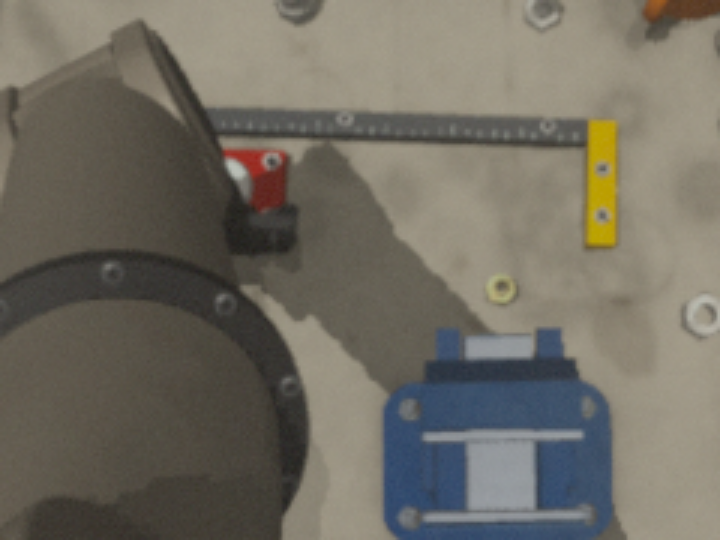

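The arm hides part of the cover. Its right end at (285,180) looks square, with a gap of about 10 mm to the fence. I'll close it in small steps and watch the force.

{"fn": "jog_arm", "kwargs": {
  "plan": [
    [[0.2, -0.01, 0], 0],
    [[0.2, -0.01, 0], 0],
    [[0.2, -0.01, 0], 0],
    [[0.2, -0.01, 0], 0]
  ]
}}

```text
clock: 5.15
tcp_pos: [0.4984, 0.2603, 0.079]
orientation: [-0.061, -3.141, -0.0]
contact_force: [-2.6, 0.3, 1.8]
grip_width: 0.0501
```

{"fn": "jog_arm", "kwargs": {
  "plan": [
    [[0.1, 0, 0], 0],
    [[0.1, 0, 0], 0],
    [[0, 0, 0], 0]
  ]
}}

```text
clock: 5.45
tcp_pos: [0.5005, 0.2602, 0.0789]
orientation: [0.061, 3.141, 0.0]
contact_force: [-2.4, -0.4, 1.6]
grip_width: 0.0498
```

{"fn": "jog_arm", "kwargs": {
  "plan": [
    [[0.1, 0, 0], 0],
    [[0.1, 0, 0], 0],
    [[0, 0, 0], 0]
  ]
}}

```text
clock: 5.75
tcp_pos: [0.5025, 0.2602, 0.0789]
orientation: [0.061, 3.141, 0.0]
contact_force: [-3.6, -0.0, 1.8]
grip_width: 0.0501
```

{"fn": "jog_arm", "kwargs": {
  "plan": [
    [[0.1, 0, 0], 0],
    [[0.1, 0, 0], 0],
    [[0, 0, 0], 0]
  ]
}}

```text
clock: 6.05
tcp_pos: [0.5032, 0.2603, 0.0787]
orientation: [-0.06, -3.139, 0.001]
contact_force: [-6.3, 0.5, 4.2]
grip_width: 0.0499
```

{"fn": "jog_arm", "kwargs": {
  "plan": [
    [[0.1, 0, 0], 0],
    [[0.1, 0, 0], 0],
    [[0, 0, 0], 0],
    [[0, 0, 0], 0],
    [[0, 0, 0], 0]
  ]
}}

```text
clock: 6.55
tcp_pos: [0.5035, 0.2603, 0.0785]
orientation: [-0.06, -3.135, 0.002]
contact_force: [-11.3, 0.9, 6.8]
grip_width: 0.0503
```

Force climbed to 11 N without further motion, so the cover is against the fence. I'll back off, rise and look.

{"fn": "jog_arm", "kwargs": {
  "plan": [
    [[-0.7, 0, 0], 0],
    [[-2, 0, 0], 0],
    [[-2, 0, 1], 0],
    [[0, 2, 3], 0],
    [[0, 4, 3], 0],
    [[0, 4.5, 2], 0],
    [[0, 4.5, 0], 0],
    [[0, 4.5, 0], 0],
    [[0, 0, 0], 0],
    [[0, 0, 0], 0]
  ]
}}

```text
clock: 7.55
tcp_pos: [0.4594, 0.4564, 0.1687]
orientation: [0.058, 3.14, 0.001]
contact_force: [1.3, -1.3, 1.0]
grip_width: 0.0499
```

Run:
```python
from h import *
print(get_obs()["joints"].round(3),get_obs()["tcp_pos"])
t=save("top","t3")
try: report(t)
except Exception as e: print(e)
a=cv2.resize(t[130:310,150:390],(720,540)); cv2.imwrite("pics/t3c.png",a[:,:,::-1])
```

```text
[-0.982  0.579  0.143  1.742 -0.105  0.826  0.744] [0.45944465 0.45636148 0.16874417]
jig origin [557.9  -7.5] yaw -0.041 fence n 43 res 1.39
stop rect ((531.1934204101562, -17.499263763427734), (22.122777938842773, 95.03446197509766), 88.17293548583984) 
cover rect ((543.3998413085938, 259.097412109375), (88.89055633544922, 58.79649353027344), 89.35540771484375)
corners world [[513.5, 215.0], [572.2999877929688, 214.3000030517578], [573.2999877929688, 303.20001220703125], [514.5, 303.8999938964844]] in jig [[-53.400001525878906, 220.5], [5.300000190734863, 222.3000030517578], [2.700000047683716, 311.1000061035156], [-56.099998474121094, 309.3999938964844]] centre jig -25.388167206956496 265.8036655080741
```

View pics/t3c.png

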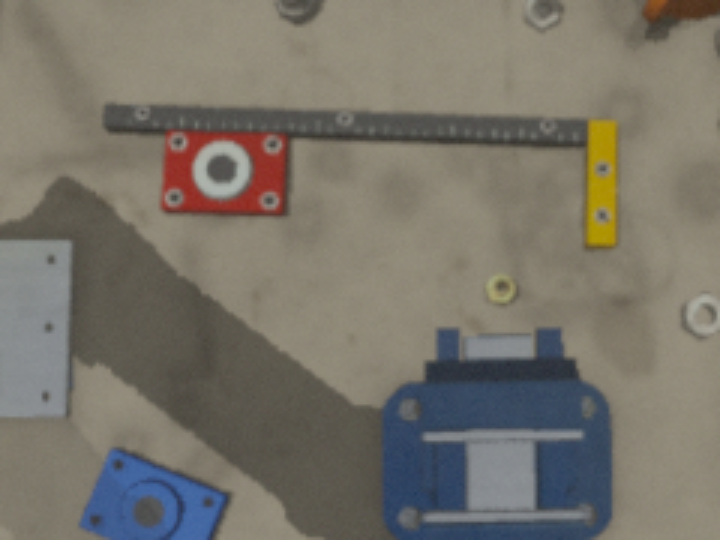

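The crop shows the cover against the fence, its far edge (165–285, 130) touching the fence and its right end well left of the stop. A line fit on the edges will check that it is square.

```bash
cat >> h.py <<'E'
def edges(im,u0,u1,v0,v1,z=.018):
    "yaw and offset of the cover's near edge (red->bench, columns u0..u1)"
    a=im.astype(int); s=a[...,0]-a[...,1]; P=[]
    for u in range(u0,u1):
        c=s[v0:v1,u]; i=np.where(c>60)[0]
        if len(i):
            j=i[-1]; P.append((u,v0+j+(c[j]-60)/(c[j]-c[j+1]+1e-9)))
    w=ray("top",P,z)*1000; p=np.polyfit(w[:,1],w[:,0],1); return -p[0],np.polyval(p,w[:,1].mean()),w[:,1].mean()
E
python3 - <<'E'
from h import *
im=cv2.imread("pics/t3.png")[:,:,::-1].copy(); im0=cv2.imread("pics/top0.png")[:,:,::-1].copy()
print("cover near edge yaw",edges(im,208,242,175,215), "before",edges(im0,206,240,200,250))
g=cv2.cvtColor(im0,cv2.COLOR_RGB2GRAY).astype(float)
def fl(sign,us,z):
    P=[]
    for u in us:
        r0=round(172+(u-190)*5/150); c=g[r0-12:r0+16,u]; d=sign*np.diff(c)
        d=d[:14] if sign<0 else d[12:]; o=0 if sign<0 else 12
        i=int(d.argmax()); 
        w=d[max(i-1,0):i+2].clip(0); P.append((u,r0-12+o+i+.5+((np.arange(len(w))-min(i,1))*w).sum()/w.sum()))
    w=ray("top",P,z)*1000; p=np.polyfit(w[:,1],w[:,0],1); r=w[:,0]-np.polyval(p,w[:,1]); k=abs(r)<1.5; p=np.polyfit(w[k,1],w[k,0],1); return -p[0],np.polyval(p,[0,260])
print("near edge z0",fl(1,range(195,340,2),0.),"z22",fl(1,range(195,340,2),.022)); print("far edge z22",fl(-1,range(195,340,2),.022))
E
```

```text
cover near edge yaw (np.float64(-0.006564442242020096), np.float64(515.4343761404275), np.float64(258.9461345396325)) before (np.float64(-0.042663956494114315), np.float64(438.7785981074942), np.float64(261.78314627600366))
near edge z0 (np.float64(-0.043131425124876964), array([563.22084219, 574.43501272])) z22 (np.float64(-0.04313142512487829), array([557.91790609, 569.13207662]))
far edge z22 (np.float64(-0.047965426228774574), array([579.06137513, 591.53238595]))
```

Contact is confirmed: the cover's far edge is at 575 mm against the fence face at about 574 mm. The yaw difference is 0.04 rad or less, within tolerance. I'll turn the hand 90° and come down at the cover's left end.

{"fn": "jog_arm", "kwargs": {
  "plan": [
    [[0.77, -1.14, 0], 0.1428],
    [[0.77, -1.14, 0], 0.1428],
    [[0.77, -1.14, 0], 0.1428],
    [[0.77, -1.14, 0], 0.1428],
    [[0.77, -1.14, 0], 0.1428],
    [[0.77, -1.14, 0], 0.1428],
    [[0.77, -1.14, 0], 0.1428],
    [[0.77, -1.14, 0], 0.1428],
    [[0.77, -1.14, 0], 0.1428],
    [[0.77, -1.14, 0], 0.1428],
    [[0.77, -1.14, 0], 0.1428],
    [[0, 0, 0], 0]
  ],
  "hand": 2
}}

```text
clock: 8.8
tcp_pos: [0.5462, 0.3249, 0.1687]
orientation: [2.171, -2.269, 0.004]
contact_force: [-0.3, -0.8, 0.6]
grip_width: 0.0199
```

{"fn": "jog_arm", "kwargs": {
  "plan": [
    [[0, 0, 0], 0],
    [[0, 0, 0], 0]
  ]
}}

```text
clock: 9.0
tcp_pos: [0.5436, 0.3301, 0.169]
orientation: [-2.175, 2.267, 0.0]
contact_force: [0.3, 0.4, -0.5]
grip_width: 0.0202
```

{"fn": "jog_arm", "kwargs": {
  "plan": [
    [[0, 0.2, -2], 0],
    [[0, 0, -2], 0],
    [[0, 0, -2], 0],
    [[0, 0, -1.5], 0],
    [[0, 0, -1], 0],
    [[0, 0, -0.4], 0],
    [[0, 0, 0], 0],
    [[0, 0, 0], 0]
  ]
}}

```text
clock: 9.8
tcp_pos: [0.5444, 0.3322, 0.0806]
orientation: [-2.177, 2.263, -0.0]
contact_force: [0.7, -0.7, 0.0]
grip_width: 0.02
```

{"fn": "jog_arm", "kwargs": {
  "plan": [
    [[-0.02, -0.5, 0], 0],
    [[-0.02, -0.5, 0], 0],
    [[-0.02, -0.5, 0], 0],
    [[-0.02, -0.5, 0], 0],
    [[-0.02, -0.5, 0], 0],
    [[-0.02, -0.5, 0], 0],
    [[-0.02, -0.5, 0], 0],
    [[-0.02, -0.5, 0], 0],
    [[-0.02, -0.5, 0], 0],
    [[-0.02, -0.5, 0], 0]
  ]
}}

```text
clock: 10.8
tcp_pos: [0.5421, 0.2819, 0.0802]
orientation: [-2.178, 2.263, 0.0]
contact_force: [0.5, 4.6, 3.4]
grip_width: 0.0199
```

{"fn": "jog_arm", "kwargs": {
  "plan": [
    [[-0.03, -0.7, 0], 0],
    [[-0.03, -0.7, 0], 0],
    [[-0.03, -0.7, 0], 0],
    [[-0.03, -0.7, 0], 0],
    [[-0.03, -0.7, 0], 0],
    [[-0.03, -0.7, 0], 0],
    [[-0.03, -0.7, 0], 0],
    [[-0.03, -0.7, 0], 0],
    [[-0.03, -0.7, 0], 0],
    [[-0.03, -0.7, 0], 0]
  ]
}}

```text
clock: 11.8
tcp_pos: [0.539, 0.2112, 0.0799]
orientation: [2.178, -2.264, -0.0]
contact_force: [-0.2, 3.8, 2.5]
grip_width: 0.0199
```

Run:
```python
from h import *
t=save("top","t4");s=save("side","s4")
a=cv2.resize(t[140:270,190:390],(600,390)); b=cv2.resize(s[100:260,240:440],(487,390))
b=cv2.resize(b,(200*2,160*2)); cv2.imwrite("pics/c4.png",np.vstack([cv2.resize(t[150:240,200:390],(760,280)),np.pad(cv2.resize(s[130:250,260:420],(427,320)),((0,0),(0,333),(0,0)))])[:,:,::-1])
```

```text
(no output)
```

View pics/c4.png

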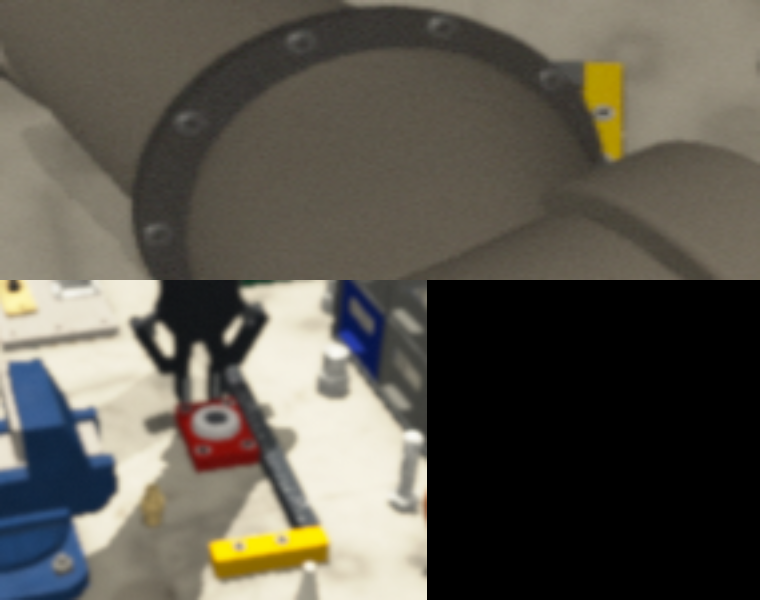

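The side view shows the cover flat along the fence and pushed evenly by both fingers. The fitting and vise are clear of the path, so I continue.

{"fn": "jog_arm", "kwargs": {
  "plan": [
    [[-0.03, -0.8, 0], 0],
    [[-0.03, -0.8, 0], 0],
    [[-0.03, -0.8, 0], 0],
    [[-0.03, -0.8, 0], 0],
    [[-0.03, -0.8, 0], 0],
    [[-0.03, -0.8, 0], 0],
    [[-0.03, -0.8, 0], 0],
    [[-0.03, -0.8, 0], 0],
    [[-0.03, -0.8, 0], 0],
    [[-0.03, -0.7, 0], 0],
    [[-0.03, -0.6, 0], 0],
    [[-0.01, -0.4, 0], 0]
  ]
}}

```text
clock: 13.1
tcp_pos: [0.5355, 0.1222, 0.0799]
orientation: [2.177, -2.264, -0.0]
contact_force: [-1.1, 1.9, -0.7]
grip_width: 0.0199
```

{"fn": "jog_arm", "kwargs": {
  "plan": [
    [[-0.01, -0.3, 0], 0],
    [[-0.01, -0.3, 0], 0],
    [[-0.01, -0.2, 0], 0],
    [[-0.01, -0.2, 0], 0]
  ]
}}

```text
clock: 13.5
tcp_pos: [0.5351, 0.113, 0.0799]
orientation: [-2.178, 2.264, 0.0]
contact_force: [-2.8, 2.2, -2.5]
grip_width: 0.0201
```

{"fn": "jog_arm", "kwargs": {
  "plan": [
    [[0, -0.15, 0], 0],
    [[0, -0.15, 0], 0],
    [[0, -0.1, 0], 0]
  ]
}}

```text
clock: 13.8
tcp_pos: [0.535, 0.109, 0.0799]
orientation: [2.178, -2.264, -0.001]
contact_force: [-2.5, 4.1, -1.0]
grip_width: 0.0201
```

{"fn": "jog_arm", "kwargs": {
  "plan": [
    [[-0.01, -0.2, 0], 0],
    [[-0.01, -0.2, 0], 0],
    [[-0.01, -0.15, 0], 0],
    [[0, -0.15, 0], 0]
  ]
}}

```text
clock: 14.2
tcp_pos: [0.5347, 0.1018, 0.0799]
orientation: [2.178, -2.264, -0.0]
contact_force: [-3.5, 2.8, 0.6]
grip_width: 0.0199
```

{"fn": "jog_arm", "kwargs": {
  "plan": [
    [[0, -0.1, 0], 0],
    [[0, -0.1, 0], 0],
    [[0, -0.1, 0], 0]
  ]
}}

```text
clock: 14.5
tcp_pos: [0.5349, 0.0989, 0.0799]
orientation: [-2.178, 2.264, 0.0]
contact_force: [-2.8, 4.3, -0.2]
grip_width: 0.02
```

{"fn": "jog_arm", "kwargs": {
  "plan": [
    [[0, -0.1, 0], 0],
    [[0, -0.1, 0], 0],
    [[0, -0.1, 0], 0]
  ]
}}

```text
clock: 14.8
tcp_pos: [0.5349, 0.0959, 0.0799]
orientation: [-2.178, 2.264, 0.0]
contact_force: [-2.2, 4.4, 0.4]
grip_width: 0.0204
```

{"fn": "jog_arm", "kwargs": {
  "plan": [
    [[0, -0.1, 0], 0],
    [[0, -0.1, 0], 0],
    [[0, 0, 0], 0]
  ]
}}

```text
clock: 15.1
tcp_pos: [0.535, 0.0937, 0.08]
orientation: [-2.178, 2.264, -0.0]
contact_force: [-2.2, 3.6, -0.7]
grip_width: 0.0198
```

{"fn": "jog_arm", "kwargs": {
  "plan": [
    [[0, -0.1, 0], 0],
    [[0, -0.1, 0], 0],
    [[0, 0, 0], 0]
  ]
}}

```text
clock: 15.4
tcp_pos: [0.535, 0.0918, 0.08]
orientation: [-2.178, 2.264, -0.0]
contact_force: [-3.0, 3.4, 1.2]
grip_width: 0.0201
```

{"fn": "jog_arm", "kwargs": {
  "plan": [
    [[0, -0.1, 0], 0],
    [[0, -0.1, 0], 0],
    [[0, 0, 0], 0]
  ]
}}

```text
clock: 15.7
tcp_pos: [0.5349, 0.0915, 0.08]
orientation: [-2.178, 2.262, 0.002]
contact_force: [-2.3, 8.4, -0.6]
grip_width: 0.0203
```

The force rises and the cover stops: the stop is reached. I'll press slightly more, then back off and look.

{"fn": "jog_arm", "kwargs": {
  "plan": [
    [[0, -0.1, 0], 0],
    [[0, -0.1, 0], 0],
    [[0, 0, 0], 0],
    [[0, 0, 0], 0]
  ]
}}

```text
clock: 16.1
tcp_pos: [0.5349, 0.0913, 0.08]
orientation: [-2.178, 2.259, 0.004]
contact_force: [-2.6, 12.9, -1.2]
grip_width: 0.0202
```

{"fn": "jog_arm", "kwargs": {
  "plan": [
    [[-0.02, 0.8, 0], 0],
    [[0.05, 2, 0], 0],
    [[0.05, 2, 1], 0],
    [[0.1, 3, 3], 0],
    [[0, 4, 3], 0],
    [[0, 4, 3], 0],
    [[0, 4.5, 0], 0],
    [[0, 4.5, 0], 0],
    [[0, 4.5, 0], 0],
    [[0, 4.5, 0], 0],
    [[0, 0, 0], 0],
    [[0, 0, 0], 0]
  ]
}}

```text
clock: 17.3
tcp_pos: [0.5371, 0.426, 0.1796]
orientation: [2.179, -2.263, 0.002]
contact_force: [1.1, -0.7, 0.1]
grip_width: 0.0199
```

Run:
```python
from h import *
t=save("top","t5");s=save("side","s5")
try: report(t)
except Exception as e: print(e)
cv2.imwrite("pics/c5.png",np.vstack([cv2.resize(t[150:250,270:390],(480,400)),cv2.resize(s[130:270,260:480],(480,200))])[:,:,::-1])
```

```text
jig origin [555.3  -7.8] yaw -0.0539 fence n 36 res 1.5
stop rect ((531.1922607421875, -17.53472900390625), (22.05181312561035, 95.03446197509766), 88.17293548583984) 
cover rect ((533.9754028320312, 38.175941467285156), (86.67609405517578, 60.2690544128418), 87.2520523071289)
corners world [[501.79998779296875, -3.700000047683716], [562.0, -6.599999904632568], [566.2000122070312, 80.0], [506.0, 82.9000015258789]] in jig [[-53.599998474121094, 1.2000000476837158], [6.699999809265137, 1.600000023841858], [6.099999904632568, 88.30000305175781], [-54.099998474121094, 87.9000015258789]] centre jig -23.734212667482524 44.75647657251557
```

View pics/c5.png

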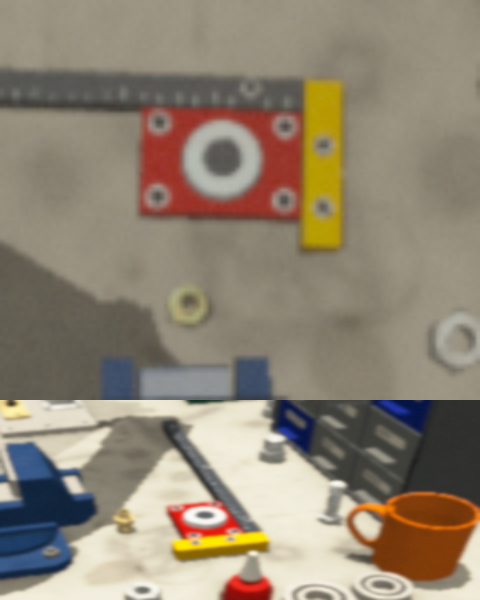

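The cover sits flush in the corner. Using the refined jig frame (562, -7 mm, yaw -0.044), its centre is at about x -30, y +44 mm. The bystanders near the path are unmoved and the hand is clear, so I'm handing in.

```bash
python3 -c "
from bench import *
print(hand_in())"
```

```text
the job is handed in; nothing more can be done
None
```

The red cover is in the locating corner, flat against both the fence and the yellow stop, and the job is handed in at about 17 s of the 54 s allowed. No verdict was reported.

**What I did:** I pushed it to the fence with two fingers 5 cm apart, about 0.22 m from the stop. The force rose to about 11 N without further motion there. I then turned the hand 90° and slid the cover along the fence until it met the stop at about 13 N, and drew the hand clear.

**Last checks:**
- **Position:** the final top view puts the cover's centre at about x -0.030, y +0.044 in the jig frame, within about 0.01 rad of square.
- **Other things:** the top and side views showed nothing near the path disturbed. I checked this by eye only and did not measure it.

**Checks that disagreed:**
- **Fence position:** my automatic fence-edge fit put the fence face 4–7 mm nearer the robot, which would make the cover's x about -0.024. It seems to have caught the wrong edge, and partly the cover itself. I used the separate fits of the fence's far and bottom edges instead, and they agree with the contact forces.
- **Angle at the fence:** at the mid-way stage the cover's edge read about 0.04 rad off the fence. That is within the 0.08 rad limit, and I took it as pixel noise.

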